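Raise the sunken pinhole head to the lamp

ROBOT

A 6-joint arm with a two-finger parallel gripper is mounted at the origin on the work surface. World frame = base frame: x ahead of the robot, y to its left, z up, the work surface at z = 0. Lengths are in mm, angles in rad, forces in N, time in s.
With the tool pointing down it reaches from about 400 to 925 mm from the base axis. Payload 3.4 kg.
Tool frame: the origin (TCP) lies at the very end of the fingers, on their centre line; the grasp point (between the pads) lies 19 mm behind it (r.grasp_offset is the distance from the TCP to the grasp point, in mm); z points along the fingers, y is the direction in which the jaws open and shut (so a half turn about z gives the same grasp; the last joint's range is limited). The gripper opens to 85 mm and grips with 20 to 120 N. Pads are 22 mm wide; open, the fingers measure 114 mm over their backs; the gripper's body (76 mm by 85 mm) begins 54 mm behind the grasp point. The pads swing forward as they close: fully open they stand 13 mm farther back than shut.
Start: joints at [1.149, 0.307, 1.506, -0, 1.328, -0.073], TCP at [196.541, 540.373, 231.305] pointing down, gripper open.
Joint ranges: [-3.12, 3.12], [-1.05, 2.28], [0.14, 2.33], [-1.42, 4.57], [0.1, 2.73], [-2.68, 2.68]. Speed limits (rad/s): [2.57, 2.57, 3.14, 3.14, 3.14, 3.14].

INTERFACE

Orientations are given as [roll, pitch, yaw] about the fixed x, y, z axes, in that order (R = Rz(yaw) Ry(pitch) Rx(roll)).
In Python, from rig import r gives the robot as it stands.
- The arm moves only by the tool play_rows, never from a script. Its argument "rows" is a list of rows, each an object of numbers: "rx", "ry", "rz": the turn, a rotation vector about the tool's x, y, z in degrees; "tx", "ty", "tz": the shift along the tool's x, y, z in m; "hand": the closure, from -1 (fully open) to 1 (shut). A call has 1 to 10 rows; each row is the pose to reach, as a shift and turn from the pose commanded when the call began, along the tool's axes at that moment; what a row does not reach only later rows make up. A row lasts 1/10 s, in which the tool goes at most 50 mm and 8.59 degrees, less where a joint would pass 70% of its speed; a pose out of reach is approached as far as the arm can. A call with a gripper value outside its range is refused whole. The fingers move at their own pace and stop on an object; "squeeze" is the grip in N (left out, the last holds). Time passes only in rows, so rows that repeat a pose let the fingers close. It gives the time, the measured TCP pose, the force and the opening at its end, in the units of the state.
- r.read_state(): the state, without advancing time (a new reading comes with each control period).
- r.camera(name): name is "side" or "top" or "wrist"; returns the picture (480x640x3 uint8, red, green, blue); there is no depth.
- r.camera_model(name): a dict with "vertical_fov" (degrees; the focal length in pixels is half the picture's height over the tangent of half this angle, whatever the lens; pixels are square), "cx", "cy" (the principal point, pixels), "rvec" (rotation vector, rad) and "tvec" (3), from world to camera coordinates, as OpenCV has them. Camera axes: x right, y down, z forward; pixel columns grow to the right and rows downward; lengths in mm; the calibration is good to about 2 mm. The wrist camera is an equidistant fisheye: a pixel r from the principal point sees the ray r / f radians off the axis. A picture is of the moment at which its call begins: read the wrist's pose just before it. camera_model takes no time and is no camera call; for the wrist camera it gives the pose at the moment of the call.
- r.finish_job(): hands the job in, once; it reports no verdict.
The state is a dict: "time_s": time; "qpos": joint angles; "joint_vel": joint speeds; "tau": joint torques, N m; "eef_pos": TCP position; "tool_rot": TCP orientation; "force": force on the tool from outside, world axes, zero at the start; "wrist_torque": the same for the moment, N m; "finger_gap": finger opening in mm.
Only numpy, scipy, OpenCV 4.12 (cv2) and the standard library are available. Lean on these libraries where they do the work, as an engineer would, in place of code of your own. Each camera call takes 0.05 s, during which the arm holds its last target.

TASK

Two pinhole heads stand on posts in post holders on the breadboard; the one straight in front of the lamp has sunk into its holder. Draw that head straight up, its post still well inside the bore and the head still facing the lamp, until its pinhole is level with the centre of the lamp's opening, and finish while holding it there so that a colleague can lock it. Do not drag or lift the holder, and leave the other head and everything else where they are.

Things in the scene. Friction and masses are not known exactly. Their poses are not given: they have to be found in the camera images.
- lamp_mouth (a point): Centre of the round 28 mm opening at the end of the lamp's black snout; the lamp is a finned grey box 95 x 68 x 66 mm on a steel column, its height differs each time, highest part 45 mm above this point. x: level, the way it shines; z up. It stands at one end of the breadboard in one of two lanes 110 mm apart; a white driver box 99 mm tall stands in the other lane.
- pinhole_a (a point): Pinhole and centre of head A: black upright block, 20 mm thick along the light (x), 24 wide (y, plain faces to grip from above), 44 tall (z), fixed on a 12 mm steel post sliding freely in its holder; a hand alone keeps it up. 0.22 kg +-1/3. Rim of the holder 30 mm below this point at the start. The head to raise is within 10 mm of the lamp's axis, 90 to 220 mm off, 16 to 40 mm too low.
- pinhole_b (a point): The same for head B, an identical piece. One of the heads, A or B, is straight in front of the lamp, the other is in the other lane, beside it.
- foot_a (a point): Lower end of post A, 96 mm below its pinhole; at the start it stands on the floor of the bore, 66 mm deep.
- foot_b (a point): Lower end of post B, 96 mm below its pinhole.
- holder_a: Holder of head A: dark steel tube, 26 mm outside, on a 60 x 60 x 8 mm steel foot plate, 78 mm tall over all; bore 13.2 mm, open at the top, floor 12 mm above the underside. Origin: centre of the underside; z up. Loose, 0.9 kg, on the breadboard (top 12 mm above the table). Lock-screw knob sticks out 32 mm to +x, 60 mm up.
- holder_b: The same for head B.
- collar: Bystander: loose steel ring, 32 across, 14 tall mm, lying on the breadboard. Origin at its underside.
- lens_cell: Bystander: loose small brass cylinder, 30 across, 20 tall mm, lying on the breadboard. Origin at its underside.
- driver_tool: Bystander: loose screwdriver, 140 long mm, lying on the breadboard. Origin at its underside.
- slide_tray: Bystander: loose white tray, 130 x 90 x 30 mm, on the table away from the breadboard. Origin at its underside.
- oil: Bystander: small amber bottle, 38 across, 75 tall mm, on the table away from the breadboard. Origin at its underside.
- jar: Bystander: clear lidded jar, 60 across, 85 tall mm, on the table away from the breadboard. Origin at its underside.
- well_plate: Bystander: clear well plate, 127 x 85 x 14 mm, on the table away from the breadboard. Origin at its underside.
Things that resemble listed ones, but are neither listed nor needed, are in the scene too. Leave any red or yellow look-alike of the part that bears pinhole_a alone.

How it is judged (in metres and radians):
At the end, for the whole second after the job is handed in: Pinhole of the head before the lamp within 4 mm of the opening's height, facing it (0.15 rad), upright (0.07), held by the fingers, still; post 8 mm or more in the bore, under 10 N on the holder; holder flat, within 15 mm of its start; other head and holder within 10 mm (((y of pinhole_a in the frame of lamp_mouth between -0.03 and 0.03 m and z of pinhole_a in the frame of lamp_mouth between -0.004 and 0.004 m and angle between the x axis of pinhole_a and the x axis of lamp_mouth, either way round below 0.15 rad and angle between pinhole_a's own z axis and vertical below 0.07 rad and z of foot_a in the frame of holder_a below 0.07 m and contact force between the fingers and post_a above 2 N and contact force between post_a and holder_a below 10 N and linear speed of post_a below 0.01 m/s and distance of holder_a from where it was at the start of the episode below 0.015 m and height (world z) of holder_a below 0.015 m and angle between holder_a's own z axis and vertical below 0.04 rad and distance of each of pinhole_b, holder_b from where it was at the start of the episode below 0.01 m) or (y of pinhole_b in the frame of lamp_mouth between -0.03 and 0.03 m and z of pinhole_b in the frame of lamp_mouth between -0.004 and 0.004 m and angle between the x axis of pinhole_b and the x axis of lamp_mouth, either way round below 0.15 rad and angle between pinhole_b's own z axis and vertical below 0.07 rad and z of foot_b in the frame of holder_b below 0.07 m and contact force between the fingers and post_b above 2 N and contact force between post_b and holder_b below 10 N and linear speed of post_b below 0.01 m/s and distance of holder_b from where it was at the start of the episode below 0.015 m and height (world z) of holder_b below 0.015 m and angle between holder_b's own z axis and vertical below 0.04 rad and distance of each of pinhole_a, holder_a from where it was at the start of the episode below 0.01 m))); the arm keeps its last pose, push and grip.
It fails at once if a post is pulled out of its bore (z of foot_a in the frame of holder_a above 0.074 m or z of foot_b in the frame of holder_b above 0.074 m).
It fails at once if a holder is dragged (15 mm) or lifted (6 mm) (distance of any of holder_a, holder_b from where it was at the start of the episode above 0.015 m or height (world z) of any of holder_a, holder_b above 0.018 m).
It fails at once if the head that is not in front of the lamp is raised (((y of pinhole_a in the frame of lamp_mouth below -0.03 m or y of pinhole_a in the frame of lamp_mouth above 0.03 m) and distance of pinhole_a from where it was at the start of the episode above 0.01 m) or ((y of pinhole_b in the frame of lamp_mouth below -0.03 m or y of pinhole_b in the frame of lamp_mouth above 0.03 m) and distance of pinhole_b from where it was at the start of the episode above 0.01 m)).
It fails at once if a bystander is disturbed (distance of any of collar, lens_cell, driver_tool, slide_tray, oil, jar, well_plate from where it was at the start of the episode above 0.03 m).
It also fails if it takes over 32 s, if anything falls off the work surface, if the arm or the gripper's body presses on something with over 40 N, if the wrist force passes 120 N, or if a joint passes its speed limit or range.

## Working session

There is one attempt and no reset: what is moved stays moved. The work goes in short steps, Python scripts to look and compute and a tool call to move; the robot and the scene stay as the last step left them, time stands still between calls to the robot, and variables do not carry over. Pictures are saved under pics/ and viewed, and the job is handed in when it is done.

Besides the shell and the picture viewer there is one more tool, called after "Emit:" by a JSON object that holds its "api" and its "payload", one argument or row to a line. play_rows: Moves the arm, as the interface text tells. Its arguments: {"type":"object","properties":{"rows":{"type":"array"},"squeeze":{"type":"number"}},"required":["rows"]}

```bash
ls; mkdir -p pics; python3 - <<'E'
from rig import r
import cv2
print(r.read_state())
for n in ["side","top","wrist"]:
    print(n,r.camera_model(n))
    cv2.imwrite(f"pics/{n}0.png",r.camera(n)[:,:,::-1])
E
```

```text
pics
{'time_s': 0.0, 'qpos': array([ 1.14850707e+00,  3.07557254e-01,  1.50770408e+00,  1.86995051e-06,
        1.32838428e+00, -7.35100980e-02]), 'joint_vel': array([ 2.12647250e-03, -7.47837319e-04,  1.72152754e-03,  4.68344275e-05,
        5.24096028e-04, -2.16940219e-03]), 'tau': array([ 2.53053477e-04, -4.57555854e+01, -2.51919776e+01, -1.37168959e-04,
        1.36485437e-02, -1.97101258e-06]), 'eef_pos': array([196.24241254, 539.71933828, 230.37847847]), 'tool_rot': array([-3.13954537e+00, -1.52586864e-04,  2.79281289e+00]), 'force': array([-1.15809615, -0.59241304,  0.64443391]), 'wrist_torque': array([-0.02586723,  0.00149217, -0.04292795]), 'finger_gap': 85.11786407381503}
side {'vertical_fov': 55.33797673897219, 'cx': 312.8218976972134, 'cy': 232.79471713247912, 'rvec': array([ 2.17218905, -0.29044389,  0.16407213]), 'tvec': array([-549.10498184,  191.05276268, 1099.76088464])}
top {'vertical_fov': 47.093379901659866, 'cx': 314.0892010481573, 'cy': 244.8119853233375, 'rvec': array([ 2.13714655, -2.13739243,  0.19901472]), 'tvec': array([  31.05803791,  596.50473501, 1620.72176915])}
wrist {'vertical_fov': 65.70646984690485, 'cx': 325.33426954320106, 'cy': 241.376516987169, 'rvec': array([-2.36704605, -1.66045349, -0.24042698]), 'tvec': array([-573.23146272,  -37.82946433,  378.70639121])}
```

View pics/side0.png

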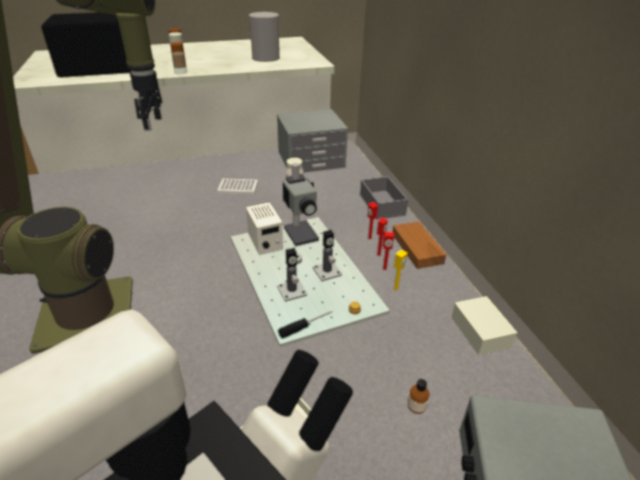

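View pics/top0.png

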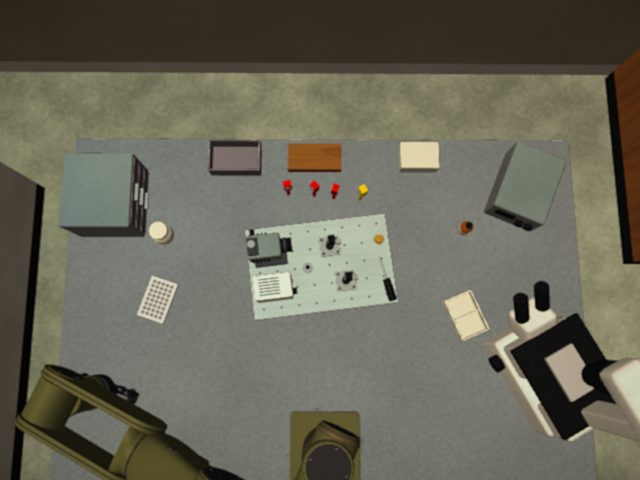

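View pics/wrist0.png

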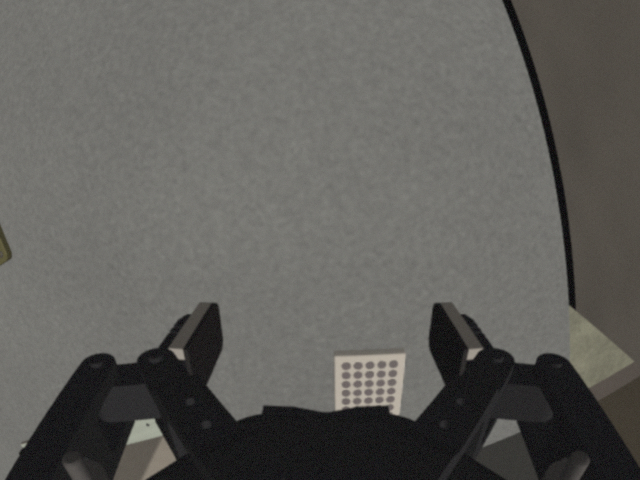

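The lamp stands at top-view (267,246), and the head in its lane is the one near (330,242). The other head, near (347,279), is in the driver box's lane. I'll enlarge both views.

```bash
cat > h.py <<'E'
import numpy as np, cv2
from scipy.optimize import least_squares
def K(m):
    f=240/np.tan(np.radians(m["vertical_fov"]/2)); return f
def proj(m,P,fish=False):
    P=np.atleast_2d(P).astype(float); R=cv2.Rodrigues(np.array(m["rvec"]))[0]
    c=P@R.T+m["tvec"]; f=K(m)
    if fish:
        rho=np.hypot(c[:,0],c[:,1]); th=np.arctan2(rho,c[:,2]); s=f*th/np.maximum(rho,1e-9)
    else: s=f/c[:,2]
    return np.c_[m["cx"]+s*c[:,0],m["cy"]+s*c[:,1]]
def ray(m,uv,fish=False):
    R=cv2.Rodrigues(np.array(m["rvec"]))[0]; f=K(m)
    x,y=(uv[0]-m["cx"])/f,(uv[1]-m["cy"])/f
    if fish:
        t=np.hypot(x,y); d=np.array([x/t*np.sin(t),y/t*np.sin(t),np.cos(t)]) if t>0 else np.array([0,0,1.])
    else: d=np.array([x,y,1.])
    d=R.T@(d/np.linalg.norm(d)); return -R.T@m["tvec"],d
def atz(m,uv,z,fish=False):
    o,d=ray(m,uv,fish); return o+d*(z-o[2])/d[2]
def tri(obs):
    # obs list of (m,uv,fish)
    A=np.zeros((3,3));b=np.zeros(3); rs=[ray(*o) for o in obs]
    for o,d in rs:
        M=np.eye(3)-np.outer(d,d);A+=M;b+=M@o
    p=np.linalg.solve(A,b)
    return p,[np.linalg.norm((np.eye(3)-np.outer(d,d))@(p-o)) for o,d in rs]
def crop(img,x0,y0,x1,y1,s,name):
    c=cv2.resize(img[y0:y1,x0:x1,::-1],None,fx=s,fy=s,interpolation=cv2.INTER_CUBIC)
    cv2.imwrite(name,c)
E
python3 - <<'E'
import cv2
from h import *
a=cv2.imread("pics/side0.png")[:,:,::-1];crop(a,225,150,385,270,5,"pics/s1.png")
a=cv2.imread("pics/top0.png")[:,:,::-1];crop(a,240,210,400,320,5,"pics/t1.png")
E
```

```text
(no output)
```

View pics/s1.png

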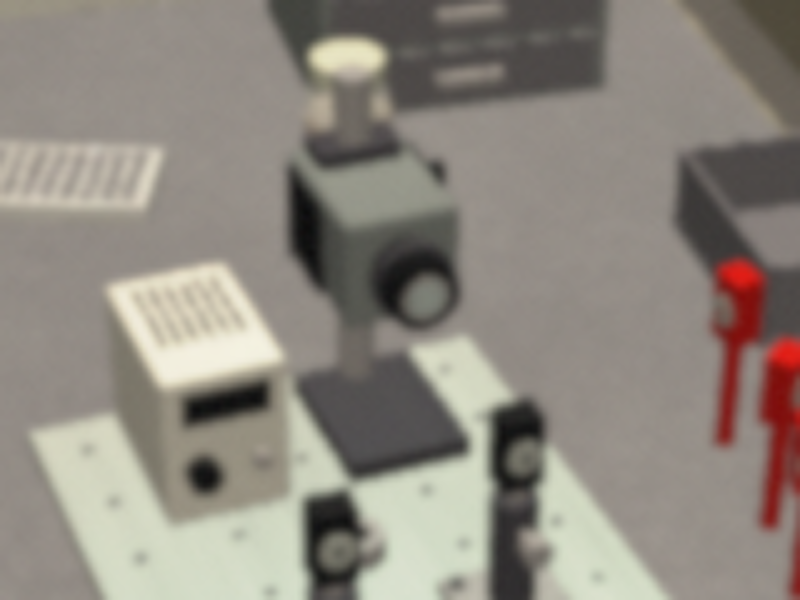

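View pics/t1.png

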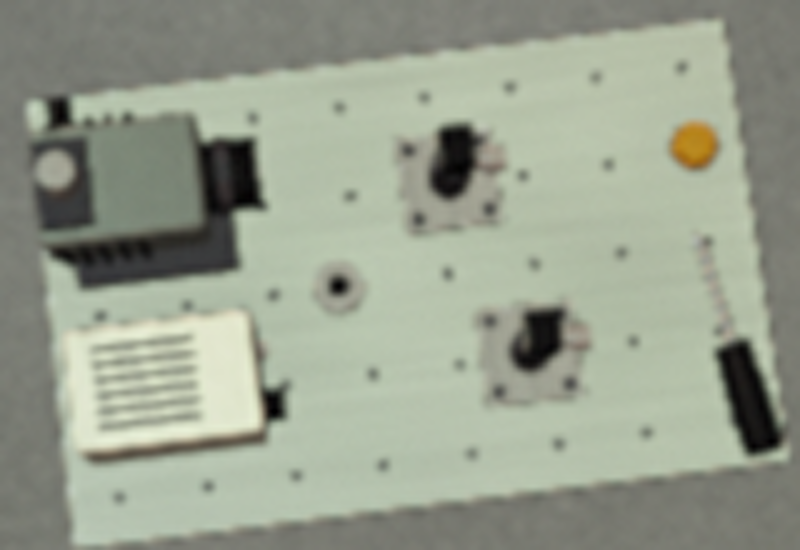

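In the side view the lamp mouth is at about (309.5,209), the lane head's disc at (329,241) and the other head's disc at (292,259). Next is a rough triangulation.

```bash
python3 - <<'E'
from rig import r
from h import *
s=r.camera_model("side");t=r.camera_model("top")
S=lambda u,v:(225+u/5-.4,150+v/5-.4); T=lambda u,v:(240+u/5-.4,210+v/5-.4)
print("head tops A-lane", tri([(s,S(514,408)),(t,T(457,136))]))
print("other", tri([(s,S(330,500)),(t,T(545,320))]))
print("mouth",tri([(s,S(424,297)),(t,T(261,173))]))
print("lamp box top z guess");
for uv in [(30,102),(720,20),(790,462),(75,545)]: print(atz(t,T(*uv),12))
for n,uv in dict(holderL=(452,183),holderO=(532,352),collar=(340,287)).items(): print(n,atz(t,T(*uv),20))
print("cams",[ray(m,(320,240))[0] for m in (s,t)])
E
```

```text
head tops A-lane (array([602.91410919, -16.2576218 , 141.95799538]), [np.float64(1.2618470900584704), np.float64(1.2618470900585204)])
other (array([496.80794262, -65.8176725 , 141.53558986]), [np.float64(0.9172689500288268), np.float64(0.9172689500289434)])
mouth (array([584.10591276,  95.93427939, 140.98453433]), [np.float64(1.4918717745484114), np.float64(1.4918717745485537)])
lamp box top z guess
[650.02467934 243.97588507  12.        ]
[ 703.23699252 -188.29852403   12.        ]
[ 426.02929891 -224.84306288   12.        ]
[375.97350288 211.22097622  12.        ]
holderL [597.66568347 -18.65488783  20.        ]
holderO [492.69885436 -67.02065302  20.        ]
collar [532.76683772  50.59102397  20.        ]
cams [array([ 310.60596924, -903.36097651,  796.84021019]), array([ 309.53520614,   53.1049945 , 1698.49620822])]
```

```bash
cat >> h.py <<'E'
from scipy.spatial.transform import Rotation as Ro
def toolR(st): return Ro.from_euler('xyz',st["tool_rot"]).as_matrix()
def delta(st,p,rpy):
    R=toolR(st); d=R.T@(np.array(p)-st["eef_pos"])/1000
    return d, np.degrees(Ro.from_matrix(R.T@Ro.from_euler('xyz',rpy).as_matrix()).as_rotvec())
E
python3 - <<'E'
from rig import r
from h import *
st=r.read_state();m=r.camera_model("wrist");R=toolR(st)
o,d=ray(m,(m["cx"]+1e-6,m["cy"]),True)
print(R.T@(o-st["eef_pos"]),R.T@d, "cam x",R.T@cv2.Rodrigues(m["rvec"])[0][0])
# observation pose: camera south of head, tilted
for yaw in (1.693,): print(delta(st,[560,-120,300],[np.pi,0,yaw]))
E
```

```text
[  73.25415603   -0.38214734 -141.43807109] [-2.87733269e-01 -7.13928365e-04  9.57710320e-01] cam x [9.84707027e-04 9.99998973e-01 1.04129952e-03]
(array([-0.56729848, -0.49597277, -0.06867918]), array([-8.56178323e-02,  4.50744528e-02,  6.30157461e+01]))
```

The wrist camera sits 73 mm along tool +x. I'll go above the board on the far side from the lamp and view both the mouth and the head.

Emit:
{"api": "play_rows", "payload": {
  "rows": [
    {"tz":-0.05},
    {"tz":-0.1},
    {"tx":-0.604,"ty":-0.478,"tz":-0.12,"rz":63},
    {"tx":-0.604,"ty":-0.478,"tz":-0.12,"rz":63},
    {"tx":-0.604,"ty":-0.478,"tz":-0.12,"rz":63},
    {"tx":-0.604,"ty":-0.478,"tz":-0.12,"rz":63},
    {"tx":-0.604,"ty":-0.478,"tz":-0.12,"rz":63},
    {"tx":-0.604,"ty":-0.478,"tz":-0.12,"rz":63},
    {"tx":-0.604,"ty":-0.478,"tz":-0.12,"rz":63},
    {"tx":-0.604,"ty":-0.478,"tz":-0.12,"rz":63}
  ]
}}

```text
validation failed for argument at $.ro...
```

```bash
python3 - <<'E'
from rig import r
from h import *
st=r.read_state();print(st["qpos"],st["eef_pos"],st["tool_rot"])
print(delta(st,[600,-115,345],[np.pi,0,1.693]))
E
```

```text
[ 1.14853755e+00  3.07403190e-01  1.50738774e+00 -1.35134660e-05
  1.32840658e+00 -7.34953635e-02] [196.3001297  539.87687074 230.58605119] [-3.13999117e+00 -1.04765434e-04  2.79283241e+00]
(array([-0.60317698, -0.47767656, -0.1137123 ]), array([-8.56178323e-02,  4.50744528e-02,  6.30157461e+01]))
```

Emit:
{"api": "play_rows", "payload": {
  "rows": [
    {"rx":0,"ry":0,"rz":0,"tx":0,"ty":0,"tz":-0.05,"hand":-1},
    {"rx":0,"ry":0,"rz":0,"tx":0,"ty":0,"tz":-0.1,"hand":-1},
    {"rx":0,"ry":0,"rz":63,"tx":-0.604,"ty":-0.478,"tz":-0.12,"hand":-1},
    {"rx":0,"ry":0,"rz":63,"tx":-0.604,"ty":-0.478,"tz":-0.12,"hand":-1},
    {"rx":0,"ry":0,"rz":63,"tx":-0.604,"ty":-0.478,"tz":-0.12,"hand":-1},
    {"rx":0,"ry":0,"rz":63,"tx":-0.604,"ty":-0.478,"tz":-0.12,"hand":-1},
    {"rx":0,"ry":0,"rz":63,"tx":-0.604,"ty":-0.478,"tz":-0.12,"hand":-1},
    {"rx":0,"ry":0,"rz":63,"tx":-0.604,"ty":-0.478,"tz":-0.12,"hand":-1},
    {"rx":0,"ry":0,"rz":63,"tx":-0.604,"ty":-0.478,"tz":-0.12,"hand":-1},
    {"rx":0,"ry":0,"rz":63,"tx":-0.604,"ty":-0.478,"tz":-0.12,"hand":-1}
  ]
}}

```text
time_s: 1.15
eef_pos: [406.8, 198.1, 341.7]
tool_rot: [3.142, -0.0, 1.689]
force: [0.5, 0.3, 0.4]
finger_gap: 85.8
```

```bash
python3 - <<'E'
from rig import r
from h import *
st=r.read_state();print(st["qpos"],st["eef_pos"],st["tool_rot"])
print(delta(st,[600,-115,345],[np.pi,0,1.693]))
E
```

```text
[3.59708005e-01 5.91849736e-02 1.54899769e+00 7.57540477e-05
 1.53334244e+00 2.41246544e-01] [406.79702679 198.09947296 341.67282178] [ 3.14154515e+00 -8.96474007e-05  1.68925496e+00]
(array([-0.33373804,  0.15484651, -0.00334974]), array([ 0.0027316 , -0.00513131, -0.21457535]))
```

Emit:
{"api": "play_rows", "payload": {
  "rows": [
    {"rx":0,"ry":0,"rz":0,"tx":-0.334,"ty":0.155,"tz":0,"hand":-1},
    {"rx":0,"ry":0,"rz":0,"tx":-0.334,"ty":0.155,"tz":0,"hand":-1},
    {"rx":0,"ry":0,"rz":0,"tx":-0.334,"ty":0.155,"tz":0,"hand":-1},
    {"rx":0,"ry":0,"rz":0,"tx":-0.334,"ty":0.155,"tz":0,"hand":-1},
    {"rx":0,"ry":0,"rz":0,"tx":-0.334,"ty":0.155,"tz":0,"hand":-1},
    {"rx":0,"ry":0,"rz":0,"tx":-0.334,"ty":0.155,"tz":0,"hand":-1},
    {"rx":0,"ry":0,"rz":0,"tx":-0.334,"ty":0.155,"tz":0,"hand":-1},
    {"rx":0,"ry":0,"rz":0,"tx":-0.334,"ty":0.155,"tz":0,"hand":-1},
    {"rx":0,"ry":0,"rz":0,"tx":-0.334,"ty":0.155,"tz":0,"hand":-1},
    {"rx":0,"ry":0,"rz":0,"tx":-0.334,"ty":0.155,"tz":0,"hand":-1}
  ]
}}

```text
time_s: 2.15
eef_pos: [600.4, -112.0, 341.0]
tool_rot: [-3.14, -0.002, 1.693]
force: [0.3, -0.1, -0.1]
finger_gap: 85.5
```

Emit:
{"api": "play_rows", "payload": {
  "rows": [
    {"rx":0,"ry":20,"rz":0,"tx":0,"ty":0,"tz":0.05,"hand":-1},
    {"rx":0,"ry":20,"rz":0,"tx":0,"ty":0,"tz":0.1,"hand":-1},
    {"rx":0,"ry":40,"rz":0,"tx":0,"ty":0,"tz":0.15,"hand":-1},
    {"rx":0,"ry":40,"rz":0,"tx":-0.03,"ty":0,"tz":0.19,"hand":-1},
    {"rx":0,"ry":40,"rz":0,"tx":-0.03,"ty":0,"tz":0.19,"hand":-1},
    {"rx":0,"ry":40,"rz":0,"tx":-0.03,"ty":0,"tz":0.19,"hand":-1},
    {"rx":0,"ry":40,"rz":0,"tx":-0.03,"ty":0,"tz":0.19,"hand":-1},
    {"rx":0,"ry":40,"rz":0,"tx":-0.03,"ty":0,"tz":0.19,"hand":-1},
    {"rx":0,"ry":40,"rz":0,"tx":-0.03,"ty":0,"tz":0.19,"hand":-1}
  ]
}}

```text
time_s: 3.05
eef_pos: [605.5, -140.4, 155.1]
tool_rot: [3.136, -0.694, 1.7]
force: [-0.2, -0.3, -0.1]
finger_gap: 85.1
```

```bash
python3 - <<'E'
from rig import r
from h import *
import pickle
st=r.read_state();print(st["qpos"],st["eef_pos"],st["tool_rot"],st["time_s"])
m=r.camera_model("wrist");im=r.camera("wrist");pickle.dump((st,m,im),open("w1.pkl","wb"))
cv2.imwrite("pics/w1.png",im[:,:,::-1])
E
```

```text
[-0.59269186  0.65761316  1.31480919  0.50678633  1.6553442  -0.80401439] [ 605.47218989 -140.44226574  155.11121337] [ 3.13597827 -0.69373537  1.69995448] 3.05
```

View pics/w1.png

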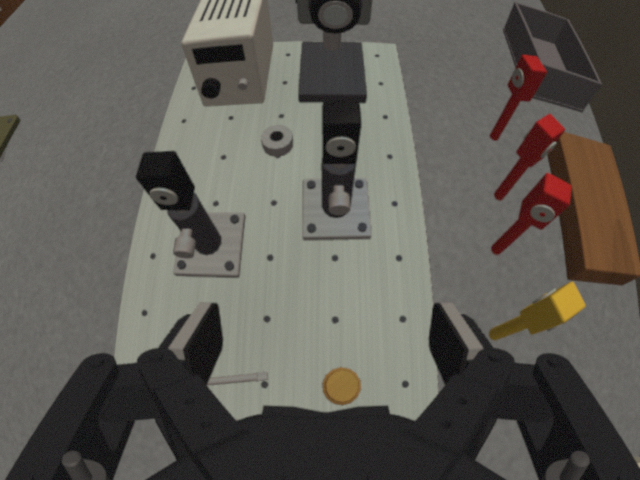

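The black head at (341,147) is in line with the lamp mouth at (334,12). The other black head, at (165,195), is in the driver box's lane. The red and yellow ones are look-alikes standing off the board. I'll confirm in an enlarged crop.

```bash
python3 - <<'E'
from h import *
im=cv2.imread("pics/w1.png")[:,:,::-1]
crop(im,280,0,400,90,6,"pics/w1a.png");crop(im,280,90,400,230,4,"pics/w1b.png")
E
```

```text
(no output)
```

View pics/w1a.png

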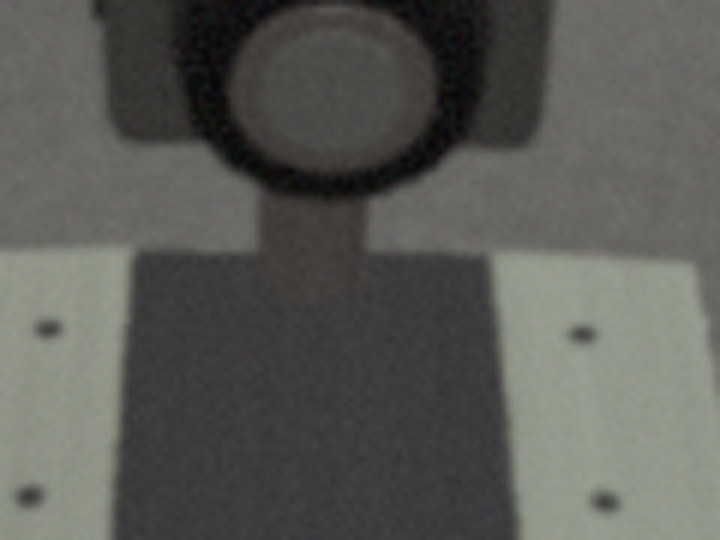

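View pics/w1b.png

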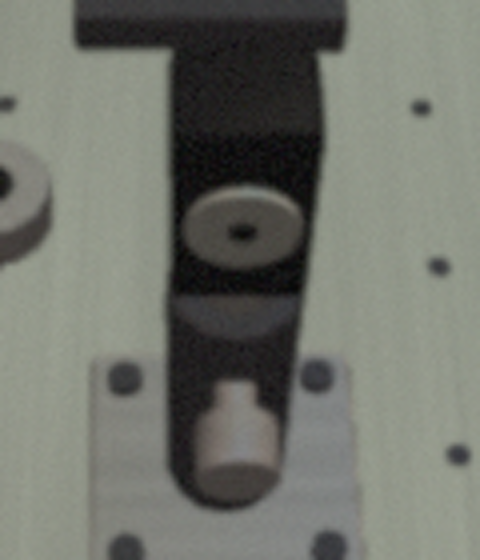

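```bash
python3 - <<'E'
from rig import r
from h import *
import pickle
st,m,im=pickle.load(open("w1.pkl","rb"))
s=r.camera_model("side")
S=lambda u,v:(225+u/5-.4,150+v/5-.4)
M=(335.1,14.3);H=(340.6,147.6)
print("mouth",tri([(s,S(424,297)),(m,M,True)]))
print("disc",tri([(s,S(521,457)),(m,H,True)]),atz(m,H,120,True))
print("disc other at 120",atz(m,(165,197),120,True))
W=lambda u,v:(280+u/4-.375,90+v/4-.375)
# foot plate corners z=20
for uv in [(92,360),(350,360),(358,558),(88,558)]: print(atz(m,W(*uv),20,True))
o,d=ray(m,M,True);print(o,d)
# head top corners z=142: near edge
for uv in [(172,135),(322,135)]: print("topnear",atz(m,W(*uv),142,True))
E
```

```text
mouth (array([583.86428171,  89.40036256, 144.79711633]), [np.float64(0.4757004723839442), np.float64(0.4757004723839942)])
disc (array([601.18639417, -31.37241908, 122.45353446]), [np.float64(0.037702135413739984), np.float64(0.03770213541373924)]) [601.05714249 -29.45668173 120.        ]
disc other at 120 [495.53045966 -78.05677722 120.        ]
[565.98106208   5.54462559  20.        ]
[625.17863113  13.41767223  20.        ]
[630.74994098 -36.94132407  20.        ]
[572.87331673 -44.4422198   20.        ]
[ 609.12174469 -175.43919639  310.53727984] [-0.08067787  0.84412057 -0.53004862]
topnear [589.52502238 -29.45858468 142.        ]
topnear [611.5938656  -26.30854515 142.        ]
```

The post-top geometry confirms the head at about (601,-18). The disc came out at z 122.5 where it should be 120, so I'll take a lower, flatter view to get the height difference.

Emit:
{"api": "play_rows", "payload": {
  "rows": [
    {"rx":0,"ry":8,"rz":0,"tx":-0.018,"ty":0,"tz":0.037,"hand":-1},
    {"rx":0,"ry":16,"rz":0,"tx":-0.018,"ty":0,"tz":0.037,"hand":-1},
    {"rx":0,"ry":20,"rz":0,"tx":-0.018,"ty":0,"tz":0.037,"hand":-1},
    {"rx":0,"ry":20,"rz":0,"tx":-0.018,"ty":0,"tz":0.037,"hand":-1},
    {"rx":0,"ry":20,"rz":0,"tx":-0.018,"ty":0,"tz":0.037,"hand":-1},
    {"rx":0,"ry":20,"rz":0,"tx":-0.018,"ty":0,"tz":0.037,"hand":-1}
  ]
}}

```text
time_s: 3.7
eef_pos: [604.1, -131.9, 113.7]
tool_rot: [3.136, -1.044, 1.699]
force: [-1.0, -0.4, -0.4]
finger_gap: 85.2
```

```bash
python3 - <<'E'
from rig import r
from h import *
import pickle
st=r.read_state();print(st["qpos"],st["joint_vel"],st["eef_pos"],st["tool_rot"],st["time_s"])
m=r.camera_model("wrist");im=r.camera("wrist");pickle.dump((st,m,im),open("w2.pkl","wb"))
cv2.imwrite("pics/w2.png",im[:,:,::-1])
E
```

```text
[-0.66451853  0.85880526  1.27321695  0.68198555  1.8237699  -0.90824262] [ 0.00159231 -0.00722704 -0.00055501  0.00124765  0.00372893 -0.00074347] [ 604.10056302 -131.86159054  113.65697978] [ 3.13645928 -1.04359289  1.69896185] 3.7
```

View pics/w2.png

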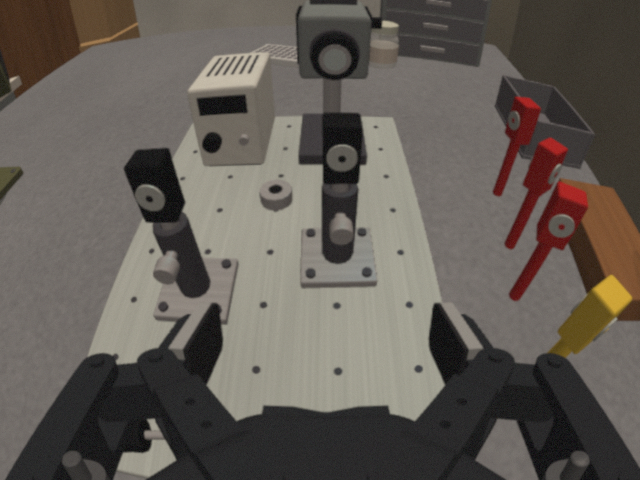

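```bash
python3 - <<'E'
from h import *
im=cv2.imread("pics/w2.png")[:,:,::-1]
crop(im,290,15,380,90,8,"pics/w2a.png");crop(im,290,100,390,200,6,"pics/w2b.png")
E
```

```text
(no output)
```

View pics/w2a.png

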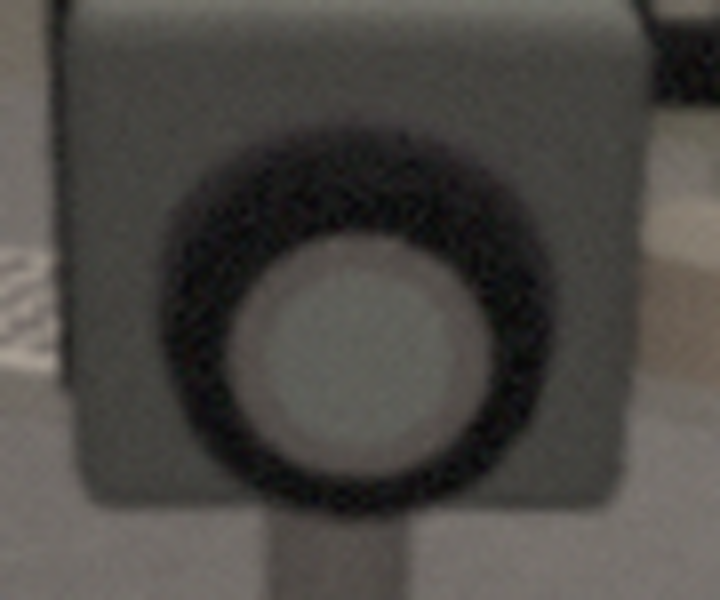

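View pics/w2b.png

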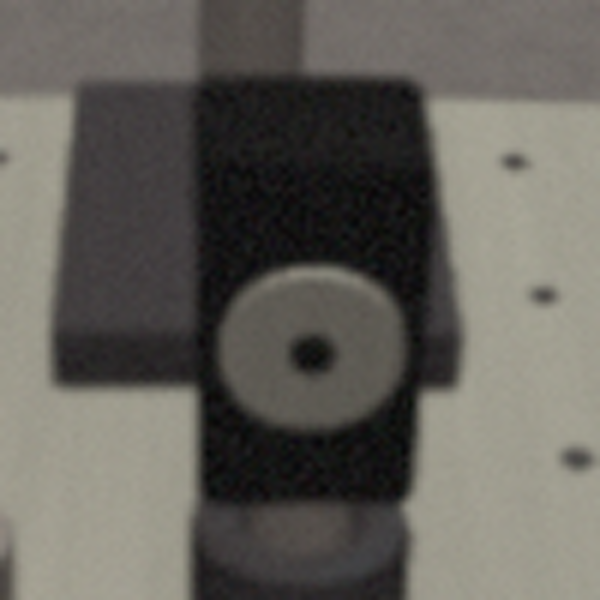

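```bash
python3 - <<'E'
from rig import r
from h import *
import pickle
m1=pickle.load(open("w1.pkl","rb"))[1];m2=pickle.load(open("w2.pkl","rb"))[1]
s=r.camera_model("side")
S=lambda u,v:(225+u/5-.4,150+v/5-.4)
M1,M2,Ms=(335.1,14.3),(334.5,58.75),S(424,297)
H1,H2,Hs=(340.6,147.6),(341.75,158.4),S(521,457)
for n,a in dict(w12=[(m1,M1,True),(m2,M2,True)],s2=[(s,Ms),(m2,M2,True)],all=[(s,Ms),(m1,M1,True),(m2,M2,True)]).items(): print("mouth",n,tri(a))
for n,a in dict(w12=[(m1,H1,True),(m2,H2,True)],s2=[(s,Hs),(m2,H2,True)],all=[(s,Hs),(m1,H1,True),(m2,H2,True)]).items(): print("disc",n,tri(a))
# bundle: per-camera small rot+trans, disc z=120
cams=[(s,False,Ms,Hs),(m1,True,M1,H1),(m2,True,M2,H2)]
def pert(m,d):
    R=cv2.Rodrigues(m["rvec"])[0]; C=-R.T@m["tvec"]+d[:3]; R2=Ro.from_rotvec(d[3:]).as_matrix()@R
    return dict(m,rvec=cv2.Rodrigues(R2)[0].ravel(),tvec=-R2@C)
# wrist share one perturbation in camera-ish terms? keep separate
def f(p):
    M,H=p[:3],p[3:6]; out=[(H[2]-120)/.3]
    for i,(m,fi,a,b) in enumerate(cams):
        d=p[6+6*i:12+6*i]; mm=pert(m,d); q=proj(mm,np.array([M,H]),fi)
        out+=list((q-np.array([a,b])).ravel()/.4)+list(d[:3]/1.5)+list(d[3:]/.003)
    return np.array(out)
p=np.zeros(24);p[:6]=[584,90,143,601,-30,120]
o=least_squares(f,p);print(o.x[:6],o.cost); C=np.linalg.inv(o.jac.T@o.jac);print(np.sqrt(np.diag(C))[:6]); np.set_printoptions(precision=4,suppress=True);print(o.x[6:].reshape(3,6))
E
```

```text
mouth w12 (array([583.15401543,  96.01048444, 140.08403415]), [np.float64(0.023485094708458793), np.float64(0.023485094708649533)])
mouth s2 (array([584.16607766,  92.7581431 , 142.12523379]), [np.float64(1.1109121754931714), np.float64(1.1109121754931435)])
mouth all (array([583.92686799,  92.20563926, 142.42496902]), [np.float64(1.210527277817968), np.float64(0.38882373692981564), np.float64(1.0549380032492621)])
disc w12 (array([600.98797255, -28.6074021 , 118.88842975]), [np.float64(0.022237184989841455), np.float64(0.022237184989775026)])
disc s2 (array([601.29660035, -31.13952644, 121.40584503]), [np.float64(0.671041654756253), np.float64(0.6710416547562105)])
disc all (array([601.27516769, -30.54027483, 121.08981313]), [np.float64(0.6293386234800559), np.float64(0.2583512969026045), np.float64(0.748731837832726)])
[583.57494024  93.11327554 141.63328904 601.14237981 -29.59039543
 119.99976806] 0.21792016444561974
[1.24539786 3.26182202 1.49428438 1.13576447 1.64758191 0.29854071]
[[-0.126  -0.0523 -0.12    0.0008  0.0007  0.0002]
 [ 0.0497  0.0734 -0.1913  0.0003 -0.0001 -0.0002]
 [ 0.0763 -0.0211  0.3171 -0.0006 -0.0002 -0.0001]]
```

Height difference estimates run 20.7–22.3 mm, with about 21.3 the consensus. The head centre is near (599.5,-18.3), and tool yaw 1.70 fits. Next I'll compute the hover moves.

```bash
python3 - <<'E'
from rig import r
from h import *
st=r.read_state()
print(delta(st,[600,-120,250],[np.pi,0,1.70]))
print(delta(st,[599.5,-18.3,225],[np.pi,0,1.70]))
E
```

```text
(array([ 0.12391035, -0.00221196, -0.05796574]), array([  0.30254674, -59.79913539,  -0.20248875]))
(array([0.15307285, 0.00977914, 0.04190369]), array([  0.30254674, -59.79913539,  -0.20248875]))
```

Emit:
{"api": "play_rows", "payload": {
  "rows": [
    {"rx":0.3,"ry":-8,"rz":-0.2,"tx":0.04,"ty":-0.002,"tz":-0.02,"hand":-1},
    {"rx":0.3,"ry":-16,"rz":-0.2,"tx":0.08,"ty":-0.002,"tz":-0.04,"hand":-1},
    {"rx":0.3,"ry":-24,"rz":-0.2,"tx":0.124,"ty":-0.002,"tz":-0.058,"hand":-1},
    {"rx":0.3,"ry":-32,"rz":-0.2,"tx":0.124,"ty":-0.002,"tz":-0.058,"hand":-1},
    {"rx":0.3,"ry":-40,"rz":-0.2,"tx":0.124,"ty":-0.002,"tz":-0.058,"hand":-1},
    {"rx":0.3,"ry":-48,"rz":-0.2,"tx":0.124,"ty":-0.002,"tz":-0.058,"hand":-1},
    {"rx":0.3,"ry":-56,"rz":-0.2,"tx":0.124,"ty":-0.002,"tz":-0.058,"hand":-1},
    {"rx":0.3,"ry":-59.8,"rz":-0.2,"tx":0.14,"ty":0.004,"tz":-0.01,"hand":-1},
    {"rx":0.3,"ry":-59.8,"rz":-0.2,"tx":0.153,"ty":0.01,"tz":0.042,"hand":-1},
    {"rx":0.3,"ry":-59.8,"rz":-0.2,"tx":0.153,"ty":0.01,"tz":0.042,"hand":-1}
  ]
}}

```text
time_s: 4.75
eef_pos: [597.2, -12.3, 224.0]
tool_rot: [-3.139, -0.006, 1.706]
force: [0.3, 0.0, -1.0]
finger_gap: 85.1
```

Emit:
{"api": "play_rows", "payload": {
  "rows": [
    {"rx":0,"ry":0,"rz":0,"tx":0,"ty":0,"tz":0,"hand":-1},
    {"rx":0,"ry":0,"rz":0,"tx":0,"ty":0,"tz":0,"hand":-1}
  ]
}}

```text
time_s: 4.95
eef_pos: [599.9, -19.7, 224.7]
tool_rot: [-3.141, -0.002, 1.699]
force: [0.1, -0.7, 0.6]
finger_gap: 85.5
```

```bash
python3 - <<'E'
from rig import r
from h import *
import pickle
st=r.read_state();print(st["eef_pos"],st["tool_rot"],st["time_s"])
m=r.camera_model("wrist");im=r.camera("wrist");pickle.dump((st,m,im),open("w3.pkl","wb"))
lx=np.array([.13,-.9915,0]);ly=np.array([.9915,.13,0])
print("pred top corners",[proj(m,np.array([599.5,-18.3,142])+a*10*lx+b*12*ly,True)[0].round(1) for a,b in((1,1),(1,-1),(-1,1),(-1,-1))])
crop(im,160,120,480,360,2.5,"pics/w3.png")
print(delta(st,[599.5,-18.3,106],[np.pi,0,1.70]))
E
```

```text
[599.91318904 -19.65137987 224.68330365] [-3.14118281e+00 -2.06781632e-03  1.69918317e+00] 4.95
pred top corners [array([344. , 262.5]), array([306.6, 262.5]), array([344.5, 232.4]), array([306.1, 232.4])]
(array([ 0.00114774, -0.00018812,  0.11868602]), array([-0.0234341 , -0.11848673, -0.04677681]))
```

View pics/w3.png

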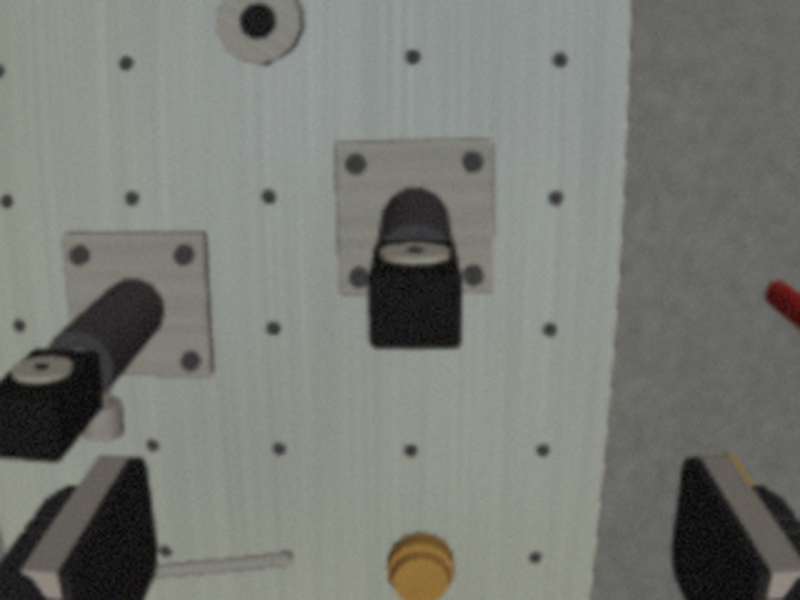

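The head measures within 1 mm across the jaws and 2 mm along the light. I'll trim for that and descend.

Emit:
{"api": "play_rows", "payload": {
  "rows": [
    {"rx":0,"ry":0,"rz":0,"tx":0.002,"ty":0.0005,"tz":0.02,"hand":-1},
    {"rx":0,"ry":0,"rz":0,"tx":0.002,"ty":0.0005,"tz":0.045,"hand":-1},
    {"rx":0,"ry":0,"rz":0,"tx":0.002,"ty":0.0005,"tz":0.07,"hand":-1},
    {"rx":0,"ry":0,"rz":0,"tx":0.002,"ty":0.0005,"tz":0.09,"hand":-1},
    {"rx":0,"ry":0,"rz":0,"tx":0.002,"ty":0.0005,"tz":0.11,"hand":-1},
    {"rx":0,"ry":0,"rz":0,"tx":0.002,"ty":0.0005,"tz":0.12,"hand":-1},
    {"rx":0,"ry":0,"rz":0,"tx":0.002,"ty":0.0005,"tz":0.12,"hand":-1},
    {"rx":0,"ry":0,"rz":0,"tx":0.002,"ty":0.0005,"tz":0.12,"hand":-1}
  ]
}}

```text
time_s: 5.8
eef_pos: [600.2, -17.8, 103.9]
tool_rot: [-3.14, -0.003, 1.697]
force: [0.0, -0.4, -0.3]
finger_gap: 85.0
```

```bash
python3 - <<'E'
from rig import r
from h import *
st=r.read_state();print(st["eef_pos"],st["tool_rot"],st["force"],st["time_s"])
im=r.camera("wrist");crop(im,160,160,480,400,2.5,"pics/w4.png")
E
```

```text
[600.21397802 -17.75356255 103.92436848] [-3.13997055 -0.00314928  1.69730111] [ 0.04499101 -0.43850809 -0.27842694] 5.8
```

View pics/w4.png

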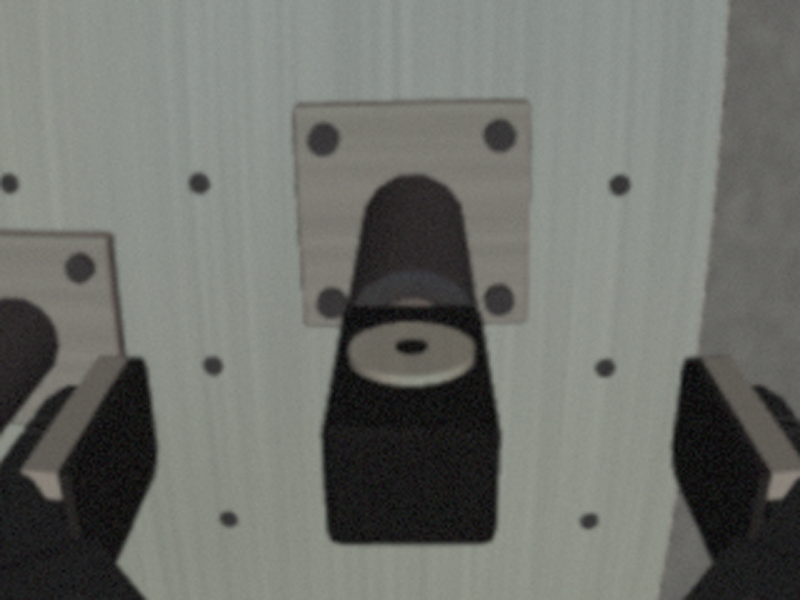

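The head is centred between the pads to about 0.5 mm. Closing gently.

Emit:
{"api": "play_rows", "payload": {
  "squeeze": 35,
  "rows": [
    {"rx":0,"ry":0,"rz":0,"tx":0,"ty":-0.0005,"tz":0,"hand":0.2},
    {"rx":0,"ry":0,"rz":0,"tx":0,"ty":-0.0005,"tz":0,"hand":0.4},
    {"rx":0,"ry":0,"rz":0,"tx":0,"ty":-0.0005,"tz":0,"hand":0.5},
    {"rx":0,"ry":0,"rz":0,"tx":0,"ty":-0.0005,"tz":0,"hand":0.6},
    {"rx":0,"ry":0,"rz":0,"tx":0,"ty":-0.0005,"tz":0,"hand":1},
    {"rx":0,"ry":0,"rz":0,"tx":0,"ty":-0.0005,"tz":0,"hand":1},
    {"rx":0,"ry":0,"rz":0,"tx":0,"ty":-0.0005,"tz":0,"hand":1},
    {"rx":0,"ry":0,"rz":0,"tx":0,"ty":-0.0005,"tz":0,"hand":1},
    {"rx":0,"ry":0,"rz":0,"tx":0,"ty":-0.0005,"tz":0,"hand":1}
  ]
}}

```text
time_s: 6.75
eef_pos: [599.6, -16.7, 103.7]
tool_rot: [-3.14, -0.003, 1.699]
force: [1.7, 0.6, 4.3]
finger_gap: 23.4
```

```bash
python3 - <<'E'
from rig import r
from h import *
st=r.read_state();print(st["eef_pos"],st["tool_rot"],st["force"],st["wrist_torque"],st["finger_gap"],st["time_s"])
E
```

```text
[599.56910411 -16.74678828 103.7121434 ] [-3.14018833 -0.00341733  1.69858142] [1.73581349 0.58176665 4.27639357] [ 0.1926137  -0.19541677  0.02868504] 23.42000411795717 6.75
```

Gripped, with a gap of 23.4 mm. Lifting slowly, first part of the way.

Emit:
{"api": "play_rows", "payload": {
  "rows": [
    {"rx":0,"ry":0,"rz":0,"tx":0,"ty":0,"tz":-0.002,"hand":1},
    {"rx":0,"ry":0,"rz":0,"tx":0,"ty":0,"tz":-0.004,"hand":1},
    {"rx":0,"ry":0,"rz":0,"tx":0,"ty":0,"tz":-0.006,"hand":1},
    {"rx":0,"ry":0,"rz":0,"tx":0,"ty":0,"tz":-0.008,"hand":1},
    {"rx":0,"ry":0,"rz":0,"tx":0,"ty":0,"tz":-0.01,"hand":1},
    {"rx":0,"ry":0,"rz":0,"tx":0,"ty":0,"tz":-0.01,"hand":1},
    {"rx":0,"ry":0,"rz":0,"tx":0,"ty":0,"tz":-0.01,"hand":1}
  ]
}}

```text
time_s: 7.45
eef_pos: [599.3, -16.8, 113.6]
tool_rot: [-3.14, -0.004, 1.699]
force: [3.4, 1.8, -3.5]
finger_gap: 23.7
```

```bash
python3 - <<'E'
from rig import r
from h import *
st=r.read_state();print(st["eef_pos"],st["tool_rot"],st["force"],st["wrist_torque"],st["finger_gap"],st["time_s"])
E
```

```text
[599.27592833 -16.75765902 113.57731712] [-3.13960323 -0.0035261   1.69858839] [ 3.38694644  1.76812132 -3.49280062] [ 0.22893513 -0.74761146 -0.05185805] 23.71408694519198 7.45
```

The force shows the weight carried, plus a slight side load of 3.4 N in +x. I'll ease the hand 0.4 mm toward +x and finish the lift.

Emit:
{"api": "play_rows", "payload": {
  "rows": [
    {"rx":0,"ry":0,"rz":0,"tx":0.0002,"ty":0.0004,"tz":-0.002,"hand":1},
    {"rx":0,"ry":0,"rz":0,"tx":0.0002,"ty":0.0004,"tz":-0.004,"hand":1},
    {"rx":0,"ry":0,"rz":0,"tx":0.0002,"ty":0.0004,"tz":-0.006,"hand":1},
    {"rx":0,"ry":0,"rz":0,"tx":0.0002,"ty":0.0004,"tz":-0.008,"hand":1},
    {"rx":0,"ry":0,"rz":0,"tx":0.0002,"ty":0.0004,"tz":-0.01,"hand":1},
    {"rx":0,"ry":0,"rz":0,"tx":0.0002,"ty":0.0004,"tz":-0.0113,"hand":1},
    {"rx":0,"ry":0,"rz":0,"tx":0.0002,"ty":0.0004,"tz":-0.0113,"hand":1},
    {"rx":0,"ry":0,"rz":0,"tx":0.0002,"ty":0.0004,"tz":-0.0113,"hand":1}
  ]
}}

```text
time_s: 8.25
eef_pos: [599.3, -16.7, 124.9]
tool_rot: [-3.139, -0.003, 1.699]
force: [2.0, 0.3, -1.4]
finger_gap: 24.0
```

```bash
python3 - <<'E'
from rig import r
from h import *
st=r.read_state();print(st["eef_pos"],st["tool_rot"],st["force"],st["wrist_torque"],st["finger_gap"],st["time_s"])
a=r.camera("side");crop(a,265,170,365,270,6,"pics/s5.png");cv2.imwrite("pics/s5full.png",a[:,:,::-1])
w=r.camera("wrist");crop(w,160,160,480,400,2.5,"pics/w5.png")
s=r.camera_model("side")
E
```

```text
[599.3017258  -16.67298439 124.92963394] [-3.13883911 -0.00337682  1.69864302] [ 2.04712251  0.31708119 -1.43625204] [ 0.03151511 -0.38923465 -0.00725587] 23.983610399125755 8.25
```

View pics/s5.png

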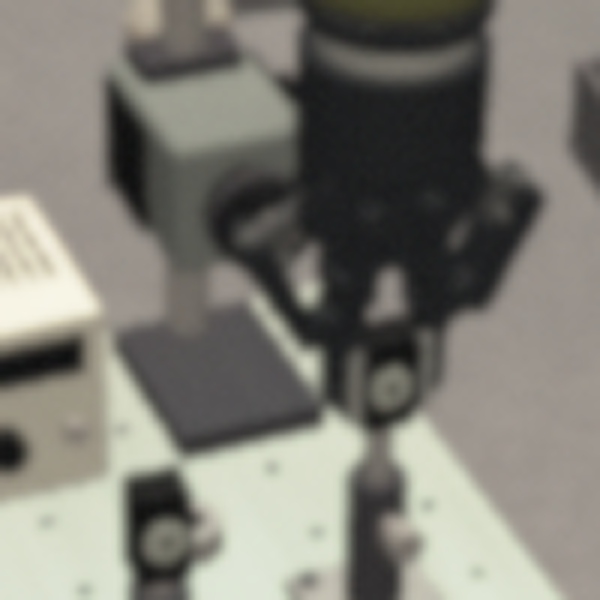

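View pics/w5.png

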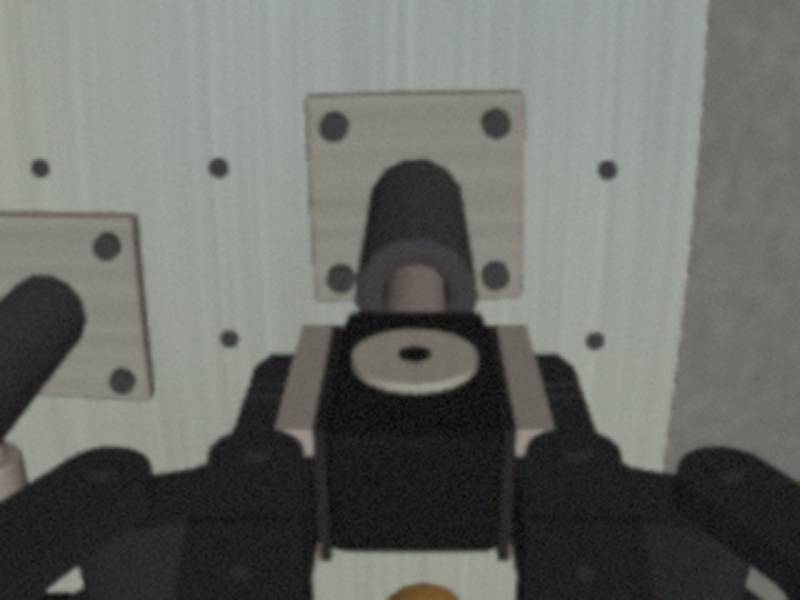

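The lift reads 21.2 mm with no slip visible. The side disc moved from (329,241) to (330,234) as expected. To tighten the mouth height I'll tie the views together with board holes, whose z is known to be 12.

```bash
python3 - <<'E'
from h import *
im=cv2.imread("pics/w2.png")[:,:,::-1]
crop(im,160,105,420,235,3,"pics/w2c.png")
im=cv2.imread("pics/w1.png")[:,:,::-1]
crop(im,140,30,420,240,2.8,"pics/w1c.png")
E
```

```text
(no output)
```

View pics/w2c.png

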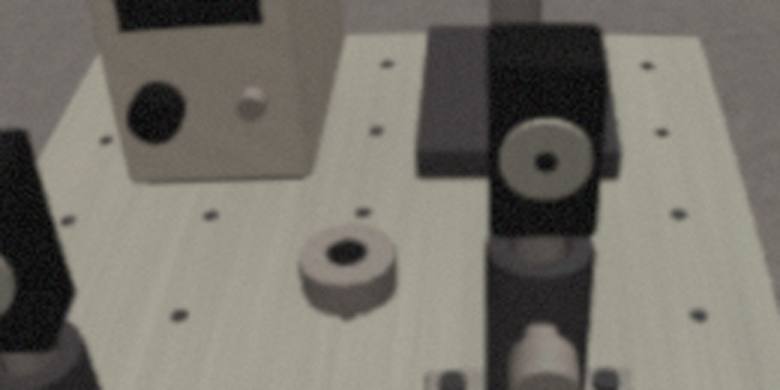

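View pics/w1c.png

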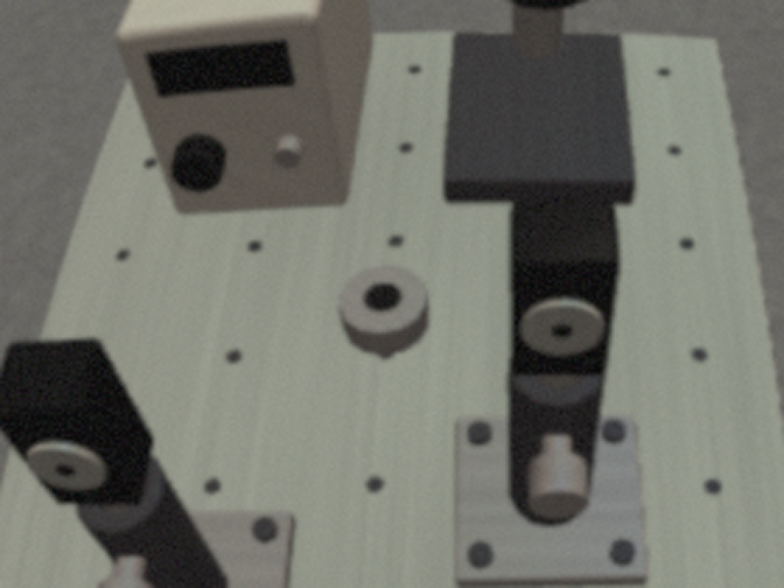

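```bash
cat > ba.py <<'E'
from rig import r
from h import *
import pickle
m1=pickle.load(open("w1.pkl","rb"))[1];m2=pickle.load(open("w2.pkl","rb"))[1]
s=r.camera_model("side");t=r.camera_model("top")
px=lambda x0,y0,k:(lambda u,v:(x0+(u+.5)/k-.5,y0+(v+.5)/k-.5))
S=px(225,150,5);T=px(240,210,5);A=px(140,30,2.8);B=px(160,105,3)
cams=[s,t,m1,m2];fish=[0,0,1,1]
G={'a':(0,2),'b':(1,2),'c':(2,2),'e':(0,0),'f':(1,0),'g':(2,0),'h':(3,0),'i':(4,0),'j':(2,3),'k':(3,3),'l':(4,3),'m':(1,4),'n':(2,4),'p':(4,2)}
o1=dict(a=(414,69),b=(406,147),c=(396,240),e=(664,72),f=(674,150),g=(687,243),h=(700,354),i=(713,486),j=(255,246),k=(233,355),l=(212,486),m=(150,163),n=(123,254),p=(375,484))
o2=dict(a=(387,64),b=(376,131),c=(363,213),e=(647,66),f=(662,132),g=(679,214),h=(699,315),j=(210,216),k=(180,315),m=(106,140),n=(68,220))
ot=dict(g=(252,118),h=(339,107),i=(424,98),c=(273,294),b=(187,306),a=(100,315),k=(373,374),l=(460,365),p=(448,274))
obs=[]
for k,v in o1.items(): obs.append((2,k,A(*v),.4))
for k,v in o2.items(): obs.append((3,k,B(*v),.4))
for k,v in ot.items(): obs.append((1,k,T(*v),.4))
obs+=[(0,'M',S(424,297),.5),(2,'M',(335.1,14.3),.4),(3,'M',(334.5,58.75),.4),
 (0,'HA',S(521,457),.4),(2,'HA',(340.6,147.6),.3),(3,'HA',(341.75,158.4),.3),
 (0,'HB',S(337,550),.4),(2,'HB',A(66,470),.4)]
import sys
def pert(m,d):
    R=cv2.Rodrigues(m["rvec"])[0]; C=-R.T@m["tvec"]+d[:3]; R2=Ro.from_rotvec(d[3:]).as_matrix()@R
    return dict(m,rvec=cv2.Rodrigues(R2)[0].ravel(),tvec=-R2@C)
def solve(obs,use):
    ob=[o for o in obs if o[0] in use]
    def pts(p):
        P={'M':p[0:3],'HA':p[3:6],'HB':p[6:9]}
        x0,y0,yw,sp=p[9:13]; X=np.array([np.cos(yw),np.sin(yw)]);Y=np.array([-X[1],X[0]])
        # col index grows toward -lampY? right col = +x world = +lampY
        for k,(i,j) in G.items():
            q=np.array([x0,y0])+sp*(i*X-j*Y); P[k]=np.array([q[0],q[1],12.])
        return P
    def f(p):
        P=pts(p); out=[(p[5]-120)/.3,(p[8]-120)/.3]
        for c in use:
            d=p[13+6*c:19+6*c]; out+=list(d[:3]/1.5)+list(d[3:]/.003)
            mm=pert(cams[c],d); oc=[o for o in ob if o[0]==c]
            q=proj(mm,np.array([P[o[1]] for o in oc]),bool(fish[c]))
            for qq,o in zip(q,oc): out+=list((qq-o[2])/o[3])
        return np.array(out)
    p=np.zeros(37);p[:13]=[584,93,141,601,-30,120,495,-78,120,640,200,-1.44,50]
    o=least_squares(f,p,loss='soft_l1'); 
    return o,f(o.x)
np.set_printoptions(precision=3,suppress=True)
for use in ([2,3],[0,2,3],[1,2,3],[0,1,2,3],[0,2],[0,3]):
    o,res=solve(obs,use); J=o.jac; C=np.linalg.pinv(J.T@J)
    print(use,o.x[:13],"cost",o.cost,"sdM",np.sqrt(np.diag(C))[:3],"maxres",abs(res).max())
E
python3 ba.py
```

```text
[2, 3] [582.214 106.565 143.45  600.552 -22.282 120.076 492.068 -73.143 120.
 624.909 230.991  -1.445  56.992] cost 40.64437334967778 sdM [1.35  3.707 1.355] maxres 8.952995340866032
[0, 2, 3] [582.955 102.727 143.497 600.959 -23.885 120.045 493.491 -74.263 120.054
 625.253 228.018  -1.445  56.636] cost 44.17900929574233 sdM [1.322 3.705 1.287] maxres 8.474004585873212
[1, 2, 3] [583.245  98.413 141.367 601.145 -28.61  120.022 495.748 -77.859 120.
 625.083 220.68   -1.446  55.787] cost 55.73972134272131 sdM [1.302 4.129 1.325] maxres 8.18304489287942
[0, 1, 2, 3] [583.562  96.957 141.978 601.224 -28.422 120.033 495.797 -77.499 119.983
 625.257 220.588  -1.446  55.759] cost 56.91778208747032 sdM [1.244 3.65  1.27 ] maxres 7.904379610025376
[0, 2] [583.478  99.411 146.175 601.098 -22.672 119.999 494.295 -72.864 120.042
 624.982 229.851  -1.444  56.49 ] cost 27.76383418443021 sdM [1.835 6.07  2.894] maxres 9.73949395167733
[0, 3] [583.511  94.696 145.641 600.943 -24.53  120.017 495.166 -73.303 120.
 625.612 225.504  -1.446  56.757] cost 13.297353723590179 sdM [1.775 5.138 2.103] maxres 5.672490242345101ba.py:47: RuntimeWarning: invalid value encountered in sqrt
  print(use,o.x[:13],"cost",o.cost,"sdM",np.sqrt(np.diag(C))[:3],"maxres",abs(res).max())
```

The large residuals suggest the hole grid isn't square, so I'll fit separate row and column spacings.

```bash
sed -e "s/p=np.zeros(37)/p=np.zeros(38);p[37]=1/" -e "s/q=np.array(\[x0,y0\])+sp\*(i\*X-j\*Y)/q=np.array([x0,y0])+sp*(i*X-p[37]*j*Y)/" ba.py > ba2.py
cat >> ba2.py <<'E'
    print("   ratio",o.x[37])
o,res=solve(obs,[0,1,2,3]); print(o.x[13:37].reshape(4,6)); 
E
python3 ba2.py 2>/dev/null
```

```text
[2, 3] [583.354  94.469 141.248 601.082 -29.308 119.984 494.484 -78.423 120.
 626.291 210.372  -1.447  53.81 ] cost 2.9984674227108794 sdM [1.297 2.977 1.191] maxres 0.8021833760685126
   ratio 1.0379104263402388
[0, 2, 3] [583.566  93.921 141.382 601.209 -29.396 119.974 494.759 -78.466 120.02
 626.449 210.161  -1.447  53.773] cost 3.2386004754424693 sdM [1.233 2.674 1.092] maxres 0.8207714641348218
   ratio 1.0380014607414452
[1, 2, 3] [583.323  95.266 141.433 601.066 -28.75  119.995 494.164 -77.991 120.
 626.364 211.409  -1.447  53.949] cost 4.3148658629647505 sdM [1.245 2.71  1.159] maxres 0.8615642769628096
   ratio 1.037351335474696
[0, 1, 2, 3] [583.544  94.685 141.571 601.205 -28.838 119.984 494.492 -78.044 120.032
 626.522 211.224  -1.447  53.917] cost 4.655513683595313 sdM [1.194 2.485 1.065] maxres 0.8971622577973903
   ratio 1.0373290609043826
[0, 2] [583.779  92.494 142.417 601.294 -29.282 119.991 494.847 -78.382 120.027
 626.449 210.384  -1.447  53.805] cost 1.9112391628552563 sdM [1.671 5.328 2.972] maxres 0.7709695537629813
   ratio 1.0372649840355972
[0, 3] [583.752  92.347 141.717 601.26  -29.721 119.996 495.282 -78.572 120.
 626.573 209.607  -1.447  53.631] cost 1.2290854255156622 sdM [1.702 4.815 1.894] maxres 0.5455837729181923
   ratio 1.0403159580833152
[[-0.237 -0.107 -0.054  0.     0.001  0.   ]
 [ 0.017 -0.049 -0.16   0.    -0.     0.   ]
 [ 0.095  0.083  0.066 -0.002 -0.    -0.   ]
 [ 0.123  0.072  0.543 -0.001 -0.     0.   ]]
```

With this fit the mouth height is 141.3–141.6 mm from the well-constrained camera sets, and the head is at 120 + 21.2 = 141.2 mm. I'll relieve a bit more side load, settle, and check.

Emit:
{"api": "play_rows", "payload": {
  "rows": [
    {"rx":0,"ry":0,"rz":0,"tx":0,"ty":0.0004,"tz":-0.0001,"hand":1},
    {"rx":0,"ry":0,"rz":0,"tx":0,"ty":0.0004,"tz":-0.0001,"hand":1},
    {"rx":0,"ry":0,"rz":0,"tx":0,"ty":0.0004,"tz":-0.0001,"hand":1},
    {"rx":0,"ry":0,"rz":0,"tx":0,"ty":0.0004,"tz":-0.0001,"hand":1},
    {"rx":0,"ry":0,"rz":0,"tx":0,"ty":0.0004,"tz":-0.0001,"hand":1}
  ]
}}

```text
time_s: 8.85
eef_pos: [599.4, -16.6, 124.5]
tool_rot: [-3.138, -0.004, 1.699]
force: [1.5, 0.5, -2.2]
finger_gap: 23.8
```

```bash
python3 - <<'E'
from rig import r
from h import *
for i in range(3):
    st=r.read_state();print(st["eef_pos"],st["tool_rot"],st["force"],st["wrist_torque"],st["finger_gap"],st["time_s"])
    a=r.camera("side")
crop(a,300,200,360,260,10,"pics/s6.png")
w=r.camera("wrist");crop(w,160,160,480,400,2.5,"pics/w6.png")
s=r.camera_model("side")
d=proj(s,[[601.2,-29.2,120],[601.2,-29.2,141.2]]);print(d)
E
```

```text
[599.39277396 -16.60354599 124.48244232] [-3.13798701 -0.00355608  1.69868418] [ 1.53460399  0.50184371 -2.23262159] [-0.06652045 -0.21093463 -0.0173134 ] 23.79009476362647 8.85
[599.41721587 -16.63371518 124.47274429] [-3.13800214 -0.00353371  1.69863695] [-0.47947988  0.03097036 -1.8585899 ] [-0.07007101 -0.09373289 -0.02182916] 23.110858486369626 8.9
[599.40158157 -16.61357261 124.4711537 ] [-3.13799634 -0.00355781  1.69865504] [-1.004053   -0.03212842 -2.5462647 ] [-0.03117507 -0.09509885  0.00364124] 23.888092760865213 8.95
[[328.50675171 241.28323478]
 [328.76303665 234.36653498]]
```

View pics/s6.png

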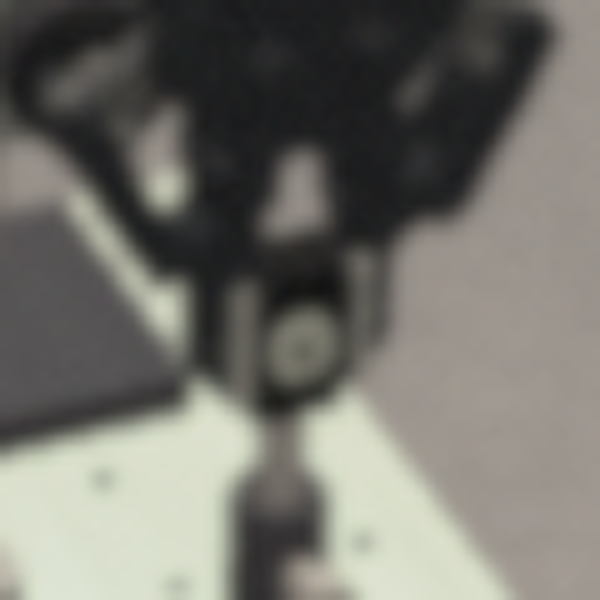

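View pics/w6.png

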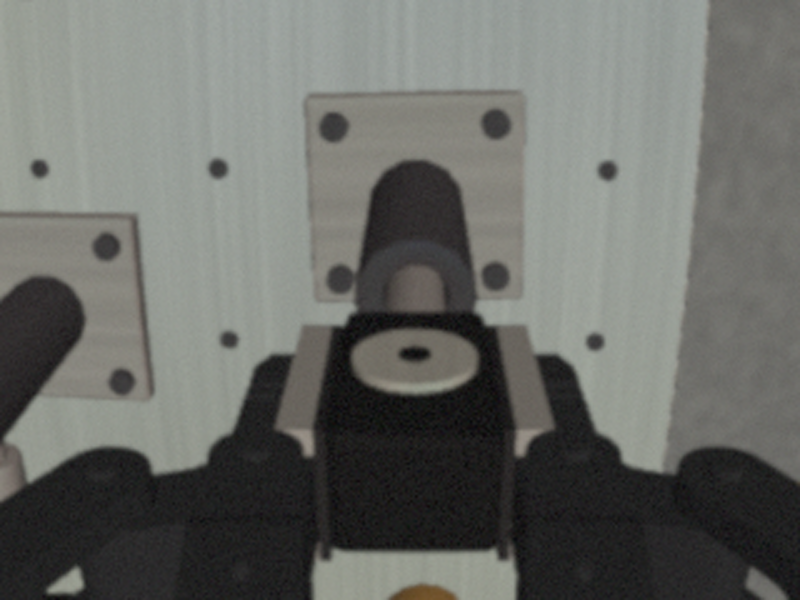

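The side disc at (329.75,234.05) confirms the lift. The TCP has settled to 20.8 mm of lift, so I'll add 0.8 mm.

Emit:
{"api": "play_rows", "payload": {
  "rows": [
    {"rx":0,"ry":0,"rz":0,"tx":0,"ty":0,"tz":-0.0008,"hand":1},
    {"rx":0,"ry":0,"rz":0,"tx":0,"ty":0,"tz":-0.0008,"hand":1},
    {"rx":0,"ry":0,"rz":0,"tx":0,"ty":0,"tz":-0.0008,"hand":1},
    {"rx":0,"ry":0,"rz":0,"tx":0,"ty":0,"tz":-0.0008,"hand":1},
    {"rx":0,"ry":0,"rz":0,"tx":0,"ty":0,"tz":-0.0008,"hand":1},
    {"rx":0,"ry":0,"rz":0,"tx":0,"ty":0,"tz":-0.0008,"hand":1},
    {"rx":0,"ry":0,"rz":0,"tx":0,"ty":0,"tz":-0.0008,"hand":1},
    {"rx":0,"ry":0,"rz":0,"tx":0,"ty":0,"tz":-0.0008,"hand":1}
  ]
}}

```text
time_s: 9.85
eef_pos: [599.6, -16.6, 125.4]
tool_rot: [-3.138, -0.004, 1.699]
force: [-0.8, 0.2, -3.6]
finger_gap: 23.8
```

```bash
python3 - <<'E'
from rig import r
for i in range(2):
    st=r.read_state();print(st["eef_pos"],st["tool_rot"],st["force"],st["finger_gap"],st["joint_vel"].max(),st["time_s"]); r.camera("top")
if abs(st["eef_pos"][2]-125.1)<1: print(r.finish_job())
E
```

```text
[599.56557575 -16.56033784 125.39694195] [-3.13839504 -0.00356824  1.69868263] [-0.77712313  0.15253008 -3.59667342] 23.77248698783025 0.002965882472572062 9.85
[599.57141687 -16.59366127 125.39512774] [-3.13836551 -0.00354824  1.69866376] [-1.64484534 -0.44884978 -2.38485721] 23.648772903027737 0.001481675478320161 9.9
the job is handed in; nothing more can be done
None
```

I gripped the black head straight in front of the lamp by its plain faces, drew it straight up 21.7 mm, and handed the job in while still holding it, at about 10 s.

- **Height:** the hand's travel puts the pinhole at about z = 141.7 mm. A joint fit of four camera views puts the lamp mouth at 141.6 ± 1.1 mm; the well-constrained camera sets gave 141.2–141.6. The side view agreed with the lift to a fraction of a pixel before a last 0.8 mm nudge, which I checked only by the hand's position.
- **Hold:** the finger gap is 23.7 mm, the tool is within about 0.005 rad of vertical, and joint speeds are near zero. Side force on the hand is under 2 N. The post still has about 44 mm in the bore.
- **Everything else:** the last wrist picture shows the holder still flat, with no visible shift, and I touched nothing else. The collar, screwdriver, bottle and the rest were not re-measured afterwards.
- **Disagreements:** early two-view triangulations differed, with mouth height anywhere from 140.1 to 144.8 mm. The same method read the head's disc about 1–2.5 mm off its known height, so I relied on the height difference and the fit tied to the board holes. Two weak two-camera fits gave 141.7 and 142.4 mm, also within the tolerance.

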